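# Latch the welding-rod oven shut

### The job

The lid of the blue rod oven is standing ajar. Swing the wire loop of its draw latch down over the yellow keeper on the lid, then throw the red lever over and press it down until it snaps flat, so that the latch by itself holds the lid shut. Leave the loose tools and parts around it where they are.

Things in the scene. Friction and masses are not known exactly. Their poses are not given: they have to be found in the camera images.
- oven: welding-rod oven, a blue box fixed to the bench, flat top at z = 120 mm. Origin on its underside below the lever pivot; x runs along the box away from the lid, z up. The box spans x = -75 to 165, y = -60 to 60 mm; the silver lid closes its -x end (50 mm thick cap, x = -125 to -75, same width and height, hinged along its lower edge). The draw latch lies on top, in the plane y = 0.
- lever (a joint): lever, hinged about a level axis along oven y at oven x = 0, z = 142 mm. 0 = lying flat towards oven +x (latched, stop at -0.03); grows as raised, 1.57 = upright, up to 2.3 = leaning to the lid; starts at 1.85 to 2.15. Straight, 89 mm long from its pivot; the last 46 mm are a red grip 24 mm wide, 11 mm thick. Flat, the grip's top is at oven z = 156.5 mm. Light friction keeps it where it is left.
- loop (a joint): wire loop's hinge on the lever, 26 mm from the lever's pivot: at oven x = 26 cos(lever - 0.21), z = 142 + 26 sin(lever - 0.21) mm. The loop's elevation above level, seen from this hinge towards the lid (-x), is loop - lever - 0.10 rad. It starts roughly upright and stays where left while steep; lower than about 55 degrees it falls by its weight, and stays down on the lid as the lever is thrown.
- lid (a joint): lid hinge along the lid's lower edge. 0 = hard shut, grows as it opens. A spring seal (60 N m/rad) holds it ajar at about 0.063 (top edge 7 mm out); the closed latch holds it at about 0.012 with some 20 N. It need not be pushed by hand: the latch draws it in. Shut is under 0.03.
- loop_bar (a point): middle of the loop's cross bar: a steel bar 8 mm thick, 48 mm long along oven y, 119 mm from the loop's hinge; two 6 mm side wires at oven y = +-24 mm join it to the lever, with the lever and the keeper free between them.
- keeper (a point): seat of the loop's bar on the lid: where the bar's middle lies when hooked, 4 mm above the lid's top; axes as the oven's, tilting with the lid. The keeper is a yellow tab 26 mm wide, 10 mm high, just on the oven +x side of this point, leaning 30 degrees over it. With the lever open at 1.8 or more the bar comes down 10 to 20 mm outside the tab; the lever then draws it in.
- lever_grip (a point): face of the red grip, 70 mm out from the lever's pivot and 14.5 mm off the lever's line (the face that looks up when the lever is flat, to the lid when it stands). Push here to throw the lever: under 10 N, most of it in the last third, then it snaps past center.
- hammer: loose hammer beside the oven, 240 mm long; bystander; origin at the middle of its underside
- vee_block: loose steel vee block beside the oven, 50 x 40 x 34 mm; bystander; origin at the middle of its underside
- square: loose steel try square lying flat on the bench, 130 x 110 mm; bystander; origin under its stock
- spacer: loose steel bar 110 x 50 x 20 mm; bystander; origin at the middle of its underside
- spray: red spray can, 60 mm across, 170 mm high; bystander; origin at the middle of its underside
- driver: cordless driver standing on its battery, 190 mm high; bystander; origin under its battery
- wrench: loose wrench 200 mm long; bystander; origin at the middle of its underside

How it is judged:
On the way:
1. the loop's bar lies on the lid on the outer side of the keeper, below its lip (x of loop_bar in the frame of keeper between -0.03 and 0.006 m and z of loop_bar in the frame of keeper between -0.01 and 0.006 m), for 0.2 s.
At the end, for the whole second after the job is handed in: The lever is down flat (within 0.12 rad of fully closed) and at rest, the loop's bar is hooked on the keeper (within 6 mm of its seat) and the lid is held shut by it (under 0.03 rad), with the robot touching nothing (value of joint lever below 0.12 rad and value of joint lid below 0.03 rad and velocity of joint lever between -0.05 and 0.05 rad/s and x of loop_bar in the frame of keeper between -0.006 and 0.006 m and z of loop_bar in the frame of keeper between -0.01 and 0.006 m).
It fails at once if one of the loose tools or parts around the oven is moved more than 40 mm (distance of any of hammer, vee_block, square, spacer, spray, driver, wrench from where it was at the start of the episode above 0.04 m).
It also fails if it takes over 53 s, if anything falls off the work surface, if the arm or the gripper's body presses on something with over 40 N, if the wrist force passes 120 N, or if a joint passes its speed limit or range.

### The arm

A 6-joint arm with a two-finger parallel gripper is mounted at the origin on the work surface. World frame = base frame: x ahead of the robot, y to its left, z up, the work surface at z = 0. Lengths are in m, angles in rad, forces in N, time in s.
With the tool pointing down it reaches from about 0.375 to 0.9 m from the base axis. Payload 3.1 kg.
Tool frame: the origin (TCP) lies on the centre line of the jaws, within the pads' length; the fingertips stand 11 mm ahead of it and the grasp point (between the pads) lies 8 mm behind it; x points along the fingers, y is the direction in which the jaws open and shut, and the axes are right-handed (so a half turn about x gives the same grasp; the last joint's range is limited). The gripper opens to 87 mm and grips with 3 to 60 N. Pads are 19 mm wide; open, the fingers measure 117 mm over their backs; the gripper's body (75 mm by 190 mm) begins 51 mm behind the grasp point.
Start: joints at [0.934, 0.527, 1.433, -0, 1.181, -0.178], TCP at [0.276, 0.561, 0.234] pointing down, gripper open.
Joint ranges: [-3.08, 3.08], [-0.75, 2.2], [0.22, 2.44], [-1.43, 4.57], [0, 2.65], [-2.85, 2.85]. Speed limits (rad/s): [2.79, 2.79, 3.14, 3.14, 3.14, 3.14].

### API

Orientations are given as a unit quaternion [x, y, z, w].
In Python, from rig import robot, camera, camera_info gives the robot as it stands.
- The arm moves only by the shell command python3 -m inch 'ROWS' [FORCE]. ROWS is JSON, a list that holds one entry, the list of rows, each a list of 5 numbers: the shift along the tool's x, y, z in cm, then the turn about the tool's x in rad, then the opening, from 0 (shut) to 1 (fully open). A call has 1 to 8 rows; each row shifts and turns the pose as measured when the row begins, along the tool's axes as they then stand; what a row does not reach is not made up. A row lasts 1/12 s, in which the tool goes at most 41.7 mm and 7.16 degrees, less where a joint would pass 70% of its speed; a pose out of reach is approached as far as the arm can. A call with a gripper value outside its range is refused whole. The fingers move at their own pace and stop on an object; FORCE is the grip in N (left out, the last holds). Time passes only in rows, so rows that do not move let the fingers close. It gives the time, the measured TCP pose, the force and the opening at its end, in the units of the state.
- robot.get_obs(): the state, without advancing time (a new reading comes with each control period).
- camera(name): name is "scene" or "top"; returns the picture (480x640x3 uint8, red, green, blue); there is no depth.
- camera_info(name): a dict with "camera_matrix" (3x3 intrinsics, pixels), "rvec" (rotation vector, rad) and "tvec" (3), from world to camera coordinates, as OpenCV has them. Camera axes: x right, y down, z forward; pixel columns grow to the right and rows downward; lengths in m; the calibration is good to about 2 mm. A picture is of the moment at which its call begins. camera_info takes no time and is no camera call.
- robot.hand_in(): hands the job in, once; it reports no verdict.
The state is a dict: "time": time; "q": joint angles; "joint_velocities": joint speeds; "joint_torque": joint torques, N m; "position": TCP position; "tool_rot": TCP orientation; "ft_force": force on the tool from outside, world axes, zero at the start; "moment": the same for the moment, N m; "grip_width": finger opening in m.
Only numpy, scipy, OpenCV 4.12 (cv2) and the standard library are available. Lean on these libraries where they do the work, as an engineer would, in place of code of your own. Each camera call takes 0.05 s, during which the arm holds its last target. There are 200 camera calls.

## Working session

There is one attempt and no reset: what is moved stays moved. The work goes in short steps, Python scripts to look and compute and a shell command to move; the robot and the scene stay as the last step left them, time stands still between calls to the robot, and variables do not carry over. Pictures are saved under pics/ and viewed, about 8 in all and at most 12, crops included, and the job is handed in when it is done.

```bash
ls; mkdir -p pics; python3 - <<'E'
from rig import robot,camera,camera_info
import cv2
for n in ("scene","top"):
    cv2.imwrite(f"pics/{n}0.png",camera(n)[:,:,::-1]); i=camera_info(n); print(n,i)
print(robot.get_obs())
E
```

```text
pics
scene {'camera_matrix': array([[448.94184608,   0.        , 311.45607682],
       [  0.        , 448.94184608, 250.33219127],
       [  0.        ,   0.        ,   1.        ]]), 'rvec': array([ 2.05825708,  1.64427416, -0.49360699]), 'tvec': array([-0.1247625 , -0.34933308,  1.41021244])}
top {'camera_matrix': array([[503.72088087,   0.        , 325.20406596],
       [  0.        , 503.72088087, 231.19498309],
       [  0.        ,   0.        ,   1.        ]]), 'rvec': array([ 2.05511527, -2.14730925,  0.25046188]), 'tvec': array([0.00400642, 0.52110786, 1.3041408 ])}
{'time': 0.1, 'q': array([ 9.34496317e-01,  5.28398376e-01,  1.43377121e+00,  9.61190653e-07,
        1.18138241e+00, -1.78492634e-01]), 'joint_velocities': array([-0.00143471, -0.0014318 , -0.00273755, -0.0009559 ,  0.00053386,
        0.00055825]), 'joint_torque': array([-3.97137410e-04, -4.40988421e+01, -1.77149177e+01,  6.34846673e-02,
        5.34704095e-02, -3.90794980e-05]), 'position': array([0.27582619, 0.56013801, 0.23265493]), 'tool_rot': array([ 0.1598137 ,  0.68893683, -0.16108552,  0.6883873 ]), 'ft_force': array([-0.24545376,  0.26052405,  0.06402408]), 'moment': array([-0.00900015, -0.02751024,  0.01605881]), 'grip_width': 0.08672609070483596}
```

View pics/scene0.png

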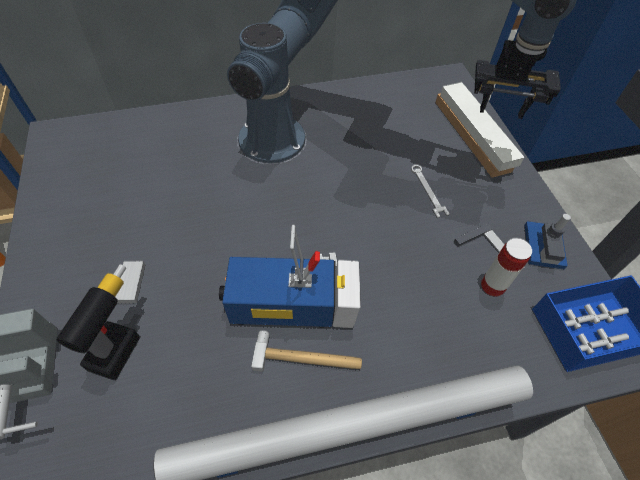

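View pics/top0.png

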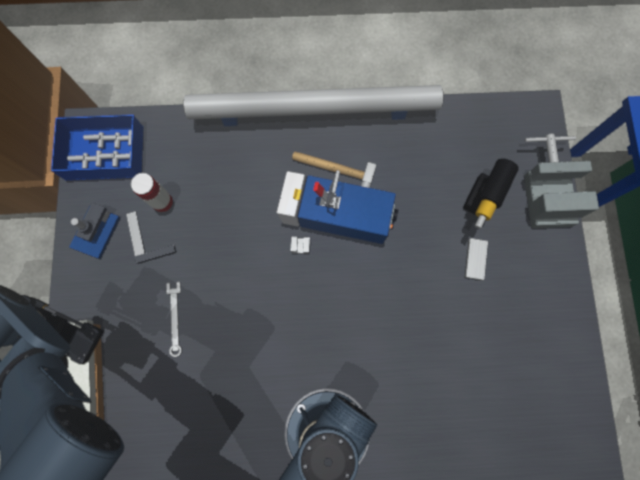

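The scene view shows the oven around (290,290), with the lid at about (347,293), the upright loop at (293,245) and the red lever at (315,262). In the top view the lid is at (291,195) and the box runs to (392,215). I'll crop both.

```bash
python3 - <<'E'
import cv2
a=cv2.imread("pics/top0.png")[150:250,265:405];b=cv2.imread("pics/scene0.png")[215:335,215:365]
cv2.imwrite("pics/c1.png",cv2.resize(a,None,fx=5.5,fy=5.5,interpolation=cv2.INTER_CUBIC))
cv2.imwrite("pics/c2.png",cv2.resize(b,None,fx=5,fy=5,interpolation=cv2.INTER_CUBIC))
E
```

```text
(no output)
```

View pics/c1.png

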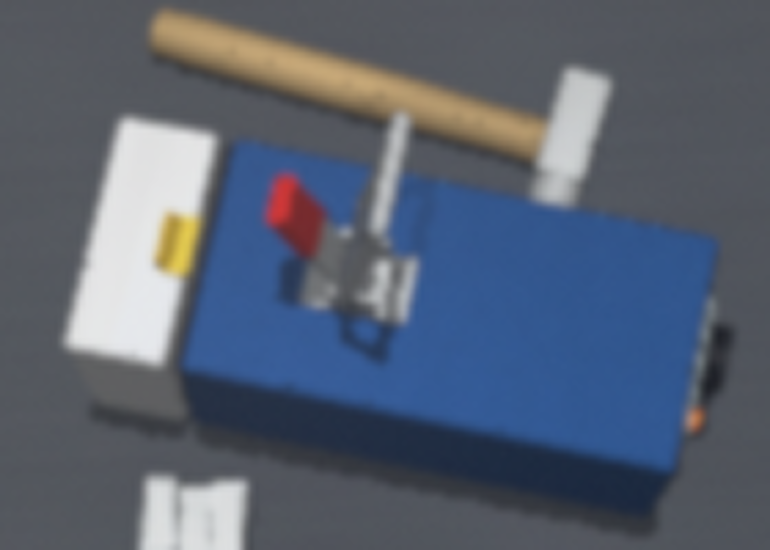

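View pics/c2.png

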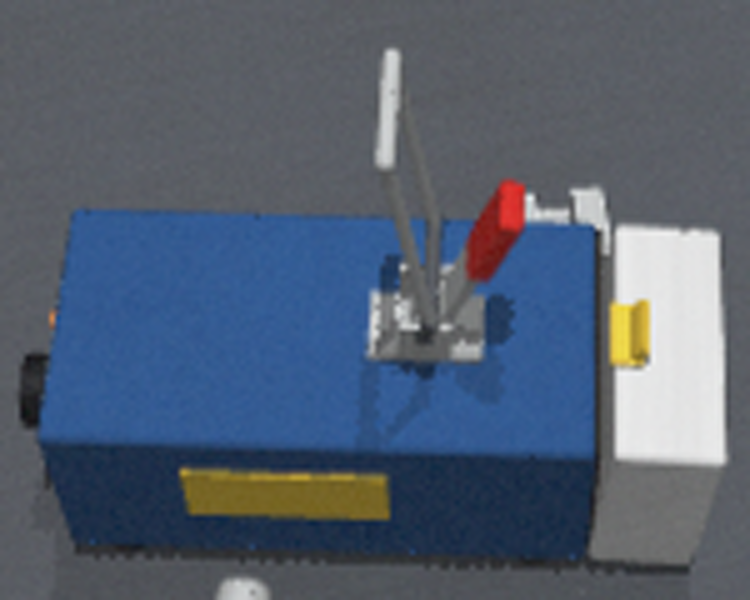

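Top crop: blue top corners at (232,140), (718,238), (675,472), (183,372) and the loop bar between (400,118) and (378,232). Scene crop: corners at (75,210), (595,227), (595,458), (42,443), the bar between (390,52) and (385,163), and the red grip end at (512,207). Next I fit the oven pose and the joints.

```bash
cat > h.py <<'E'
import numpy as np,cv2,json
from scipy.optimize import least_squares
from scipy.spatial.transform import Rotation as R
from rig import robot,camera,camera_info
I={n:camera_info(n) for n in("scene","top")}
def proj(n,P): return cv2.projectPoints(np.float64(P).reshape(-1,1,3),I[n]["rvec"],I[n]["tvec"],I[n]["camera_matrix"],None)[0].reshape(-1,2)
def px(n,c): return (np.array(c)+.5)/(5.5 if n=="top" else 5)-.5+np.array((265,150) if n=="top" else (215,215))
def w(o,P): # oven mm -> world m
    P=np.atleast_2d(P)/1000; c,s=np.cos(o[2]),np.sin(o[2])
    return np.c_[o[0]+c*P[:,0]-s*P[:,1],o[1]+s*P[:,0]+c*P[:,1],P[:,2]]
def hinge(l): return np.array([26*np.cos(l-.21),0,142+26*np.sin(l-.21)])
def bar(l,e,y): return hinge(l)+119*np.array([-np.cos(e),0,np.sin(e)])+[0,y,0]
def lev(l,r,n): return np.array([r*np.cos(l)-n*np.sin(l),0,142+r*np.sin(l)+n*np.cos(l)])
def tool():
    s=robot.get_obs(); return s["position"],R.from_quat(s["tool_rot"]).as_matrix(),s
E
python3 - <<'E'
from h import *
C={"top":([(-75,60),(165,60),(165,-60),(-75,-60)],[(232,140),(718,238),(675,472),(183,372)]),
"scene":([(165,-60),(-75,-60),(-75,60),(165,60)],[(75,210),(595,227),(595,458),(42,443)])}
f=lambda o:np.concatenate([(proj(n,w(o,[(*p,120) for p in C[n][0]]))-px(n,C[n][1])).ravel() for n in C])
r=least_squares(f,[.56,0,-1.7]);o=r.x;print(o,r.fun.round(1))
B={"top":[(400,118),(378,232)],"scene":[(385,163),(390,52)]};G={"top":(280,203),"scene":(512,207)}
g=lambda v:np.concatenate([(proj(n,w(o,[bar(*v,24),bar(*v,-24)]))-px(n,B[n])).ravel() for n in B]+[(proj(n,w(o,lev(v[0],89,9)))-px(n,G[n])).ravel() for n in G])
q=least_squares(g,[2,1.5]);print(q.x,q.fun.round(1))
np.save("o.npy",np.r_[o,q.x])
l,e=q.x
print("bar",w(o,bar(l,e,0)),"grip",w(o,lev(l,70,14.5)),"pivot",w(o,[0,0,142]),"hinge",w(o,hinge(l)),hinge(l),bar(l,e,0))
p,T,s=tool();print(p,T)
E
```

```text
[ 0.58799561 -0.03276662 -1.8228375 ] [-0.4 -1.   0.2 -0.9 -0.1 -0.  -1.4 -0.4 -0.9 -0.7  0.4 -1.4  0.4 -0.1
 -1.6 -0.1]
[1.88279058 1.6959544 ] [ 0.   0.5 -0.2 -0.8 -0.2 -0.   0.1  1.6 -0.2 -0.9 -0.1 -0.7]
bar [[ 0.58495124 -0.04458862  0.28593406]] grip [[0.59679552 0.0014055  0.20416975]] pivot [[ 0.58799561 -0.03276662  0.142     ]] hinge [[ 0.58865578 -0.030203    0.16786488]] [ -2.64725508   0.         167.86488045] [ 12.20770168   0.         285.93405619]
[0.27582619 0.56013801 0.23265493] [[-1.16500369e-03  4.41981540e-01  8.97023389e-01]
 [-1.57537175e-03  8.97022074e-01 -4.41982938e-01]
 [-9.99998080e-01 -1.92805706e-03 -3.48748788e-04]]
```

Residuals are about 1 px, and the lever comes out at 1.88 rad with the loop near upright. First move: shut the jaws, align tool y with oven -x (turn -0.206), rise, and travel round the near side of the oven.

```bash
cat >> h.py <<'E'
def oc():
    o=np.load("o.npy"); p,T,s=tool(); c,sn=np.cos(o[2]),np.sin(o[2]); d=p-[o[0],o[1],0]
    print("t",round(s["time"],2),"oven mm TCP",np.round([1e3*(c*d[0]+sn*d[1]),1e3*(c*d[1]-sn*d[0]),1e3*p[2]],1),"ty in oven",np.round([c*T[0,1]+sn*T[1,1],c*T[1,1]-sn*T[0,1]],3),"tip dir",T[:,0].round(3),"F",s["ft_force"].round(1),"w",round(s["grip_width"],4))
E
python3 -m inch '[[[-2.5,0,0,-0.1,0],[-1,0,0,-0.1,0],[0,-3.6,1.8,0,0],[0,-3.6,1.8,0,0],[0,-3.6,1.8,0,0],[0,-3.6,1.8,0,0],[0,-3.6,1.8,0,0],[0,-3.6,1.8,0,0]]]' 40
python3 -c "from h import *;oc()"
```

```text
time: 0.77
position: [0.3267, 0.3227, 0.2647]
tool_rot: [0.082, 0.703, -0.083, 0.701]
ft_force: [0.9, -0.3, -0.1]
grip_width: 0.0416
t 0.77 oven mm TCP [-279.1 -341.6  264.7] ty in oven [-1.    -0.018] tip dir [-0.003 -0.002 -1.   ] F [ 0.9 -0.3 -0.1] w 0.0416
```

```bash
python3 -m inch '[[[0,-4,0.5,0,0],[0,-4,0.5,0,0],[0,-4,0.5,0,0],[0,-4,0.5,0,0],[0,-4,0.5,0,0],[0,-4,0.5,0,0],[0,-4,0.5,0,0],[0,-4,0.5,0,0]]]'
python3 -c "from h import *;oc()"
```

```text
time: 1.43
position: [0.2888, -0.0079, 0.2646]
tool_rot: [0.079, 0.702, -0.081, 0.703]
ft_force: [0.3, 0.1, 0.6]
grip_width: 0.0006
t 1.43 oven mm TCP [  50.5 -295.9  264.6] ty in oven [-1.    -0.025] tip dir [ 0.001 -0.003 -1.   ] F [0.3 0.1 0.6] w 0.0006
```

```bash
python3 -m inch '[[[0,-0.1,4,0,0],[0,-0.1,4,0,0],[0,-0.1,4,0,0],[0,-0.1,4,0,0],[0,-0.1,4,0,0],[0,-0.1,4,0,0],[0,-0.1,4,0,0],[0,0,1,0,0]]]'
python3 -c "from h import *;oc()"
```

```text
time: 2.1
position: [0.5688, -0.1083, 0.2593]
tool_rot: [0.094, 0.703, -0.097, 0.698]
ft_force: [1.0, -0.1, 0.2]
grip_width: 0.0004
t 2.1 oven mm TCP [7.800e+01 2.000e-01 2.593e+02] ty in oven [-1.    0.02] tip dir [-0.007 -0.003 -1.   ] F [ 1.  -0.1  0.2] w 0.0004
```

```bash
python3 -m inch '[[[-0.3,2,0,0,0],[0,1.8,0,0,0],[0,1.8,0,0,0],[0,1.8,0,0,0],[0,1.5,0,0,0],[0,1.5,0,0,0],[0,1.5,0,0,0],[0,1.5,0,0,0]]]'
python3 -c "from h import *;oc()
cv2.imwrite('pics/s1.png',cv2.resize(camera('scene')[190:340,190:390,::-1],None,fx=3.8,fy=3.8,interpolation=cv2.INTER_CUBIC))"
```

```text
time: 2.77
position: [0.6094, 0.0199, 0.2549]
tool_rot: [0.096, 0.705, -0.101, 0.695]
ft_force: [-0.1, -0.2, 0.2]
grip_width: 0.0004
t 2.77 oven mm TCP [-56.4   7.6 254.9] ty in oven [-1.     0.027] tip dir [-0.015 -0.004 -1.   ] F [-0.1 -0.2  0.2] w 0.0004
```

View pics/s1.png

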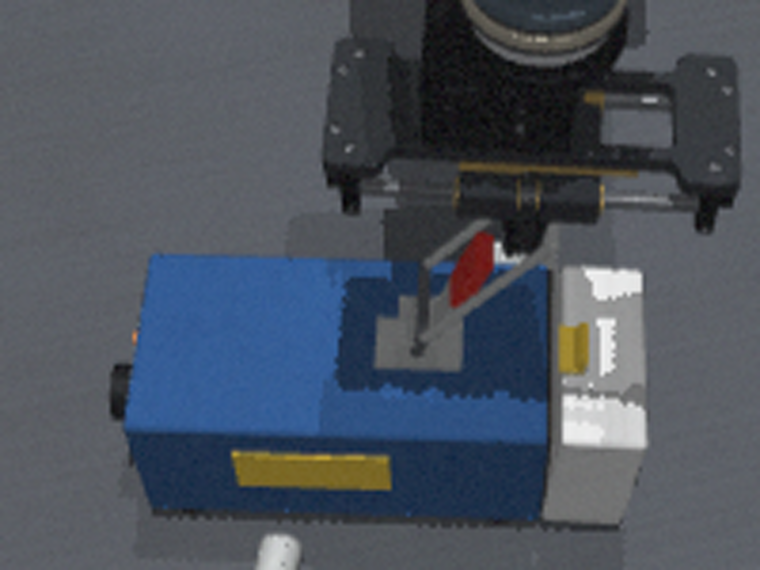

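The loop now leans toward the lid, ahead of the fingers (its wire ends near (553,235)), and the lever hasn't moved. I'll push further.

```bash
python3 -m inch '[[[0,1.3,-0.3,0,0],[0,1.3,-0.3,0,0],[0,1.3,0,0,0],[0.3,1.2,0,0,0],[1,0.8,0,0,0],[0,0,0,0,0],[0,0,0,0,0],[0,0,0,0,0]]]'
python3 -c "from h import *;oc()
cv2.imwrite('pics/s2.png',cv2.resize(camera('scene')[190:340,190:390,::-1],None,fx=3.8,fy=3.8,interpolation=cv2.INTER_CUBIC))"
```

```text
time: 3.48
position: [0.6196, 0.0856, 0.2374]
tool_rot: [0.095, 0.707, -0.099, 0.694]
ft_force: [0.4, -0.4, -0.7]
grip_width: 0.0005
t 3.48 oven mm TCP [-122.5    1.   237.4] ty in oven [-1.     0.022] tip dir [-0.02  -0.003 -1.   ] F [ 0.4 -0.4 -0.7] w 0.0005
```

View pics/s2.png

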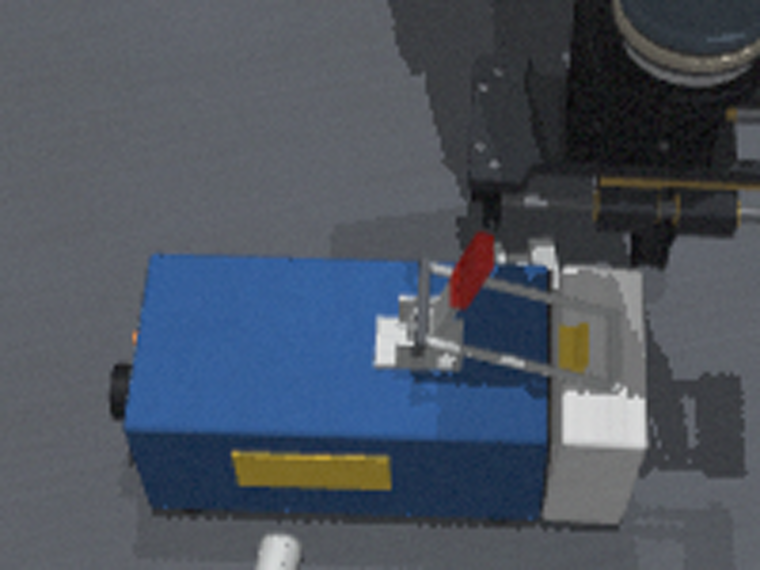

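The loop lies on the lid: its bar is at about (612,350), outside the keeper at (573,347). Next I lower the finger and throw the lever toward +x.

```bash
python3 -m inch '[[[0.9,-2.2,0,0,0],[0.9,-2.2,0,0,0],[0,-1.2,0,0,0],[0,-1,0,0,0],[0,-1,0,0,0],[0,-1,0,0,0],[0,-1,0,0,0],[0,-1,0,0,0]]]'
python3 -c "from h import *;oc()"
```

```text
time: 4.2
position: [0.5925, -0.0207, 0.224]
tool_rot: [0.097, 0.704, -0.097, 0.697]
ft_force: [0.0, 2.4, 1.1]
grip_width: 0.0006
t 4.2 oven mm TCP [-12.8   1.4 224. ] ty in oven [-1.     0.023] tip dir [-0.009  0.001 -1.   ] F [0.  2.4 1.1] w 0.0006
```

```bash
python3 -m inch '[[[0.3,-1.2,0,0,0],[0.4,-1.2,0,0,0],[0.6,-1.2,0,0,0],[0.7,-0.9,0,0,0],[0.8,-0.8,0,0,0],[0.8,-0.6,0,0,0],[0.8,-0.6,0,0,0]]]'
python3 -c "from h import *;oc()"
```

```text
time: 4.78
position: [0.5742, -0.0898, 0.1799]
tool_rot: [0.097, 0.701, -0.097, 0.7]
ft_force: [1.4, -0.1, -0.0]
grip_width: 0.0004
t 4.78 oven mm TCP [ 58.7   0.8 179.9] ty in oven [-1.     0.023] tip dir [-0.002  0.    -1.   ] F [ 1.4 -0.1 -0. ] w 0.0004
```

```bash
python3 -m inch '[[[0.5,-0.3,0,0,0],[0.5,0,0,0,0],[0.3,0,0,0,0],[0.2,0,0,0,0],[0.2,0,0,0,0],[0.1,0,0,0,0]]]'
python3 -c "from h import *;oc()
cv2.imwrite('pics/s3.png',cv2.resize(camera('scene')[190:340,190:390,::-1],None,fx=3.8,fy=3.8,interpolation=cv2.INTER_CUBIC))"
```

```text
time: 5.28
position: [0.5712, -0.0952, 0.166]
tool_rot: [0.096, 0.703, -0.098, 0.698]
ft_force: [-1.4, 0.9, 2.7]
grip_width: 0.0005
t 5.28 oven mm TCP [ 64.7  -0.6 166. ] ty in oven [-1.     0.023] tip dir [-0.007 -0.001 -1.   ] F [-1.4  0.9  2.7] w 0.0005
```

View pics/s3.png

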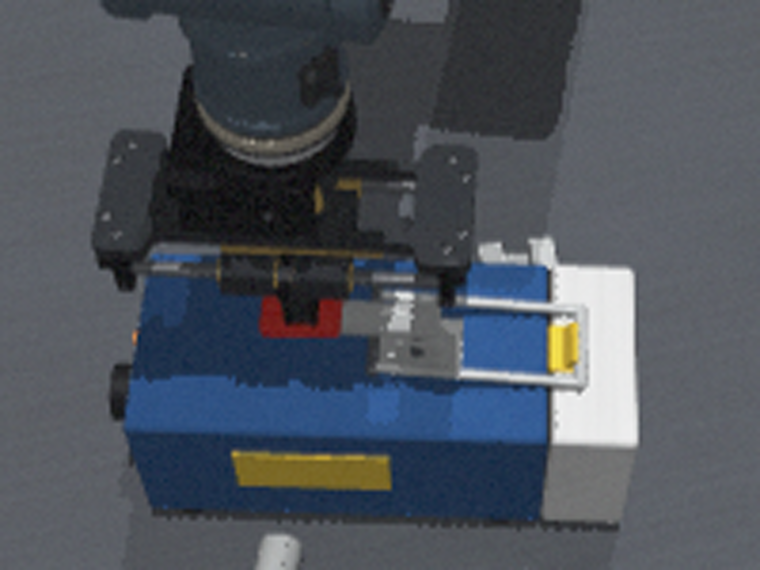

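The lever is flat under the finger (grip at (300,318)), the loop is hooked on the keeper ((580,345)) and the gap to the lid is closed. I'll press a little more, then retreat upward.

```bash
python3 -m inch '[[[0.3,0,0,0,0],[0.3,0,0,0,0]]]'; python3 -m inch '[[[-1,0,0,0,0],[-3,0,0,0,0],[-3,0,-1,0,0],[-2,0,-3.5,0,0],[0,0,-4,0,0],[0,0,-4,0,0],[0,0,-4,0,0],[0,0,0,0,0]]]'
python3 -c "from h import *;oc()
cv2.imwrite('pics/s4.png',np.hstack([cv2.resize(camera('scene')[215:335,215:365,::-1],(500,400),interpolation=cv2.INTER_CUBIC),cv2.resize(camera('top')[150:270,265:355,::-1],(300,400),interpolation=cv2.INTER_CUBIC)]))
o=np.load('o.npy')
A=camera('scene')
m=cv2.inRange(cv2.cvtColor(A,cv2.COLOR_RGB2HSV),(0,150,60),(8,255,255))[215:335,215:365];ys,xs=m.nonzero();print('red',xs.mean()+215,ys.mean()+215)
for l in (0,.1,.2): print(l,proj('scene',w(o,[lev(l,66,14.5)])))"
```

```text
time: 5.5
position: [0.5714, -0.0953, 0.1654]
tool_rot: [0.095, 0.702, -0.098, 0.699]
ft_force: [-6.3, 1.5, 23.7]
grip_width: 0.0006
time: 6.17
position: [0.407, -0.049, 0.2565]
tool_rot: [0.091, 0.704, -0.097, 0.698]
ft_force: [-1.6, 0.9, -1.0]
grip_width: 0.0003
t 6.17 oven mm TCP [  60.8 -171.2  256.5] ty in oven [-1.     0.015] tip dir [-0.009 -0.007 -1.   ] F [-1.6  0.9 -1. ] w 0.0003
red 268.81773399014776 272.46305418719214
0 [[268.75966516 271.30050838]]
0.1 [[269.36841949 269.73507402]]
0.2 [[270.29480921 268.21171284]]
```

View pics/s4.png

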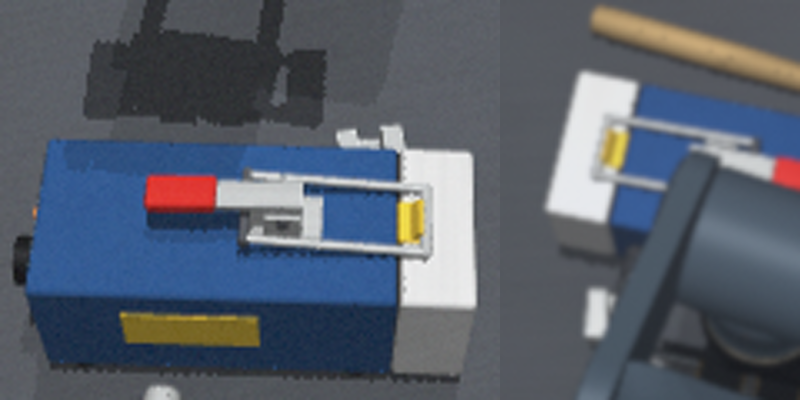

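The lever is flat (its red centroid matches angle 0), the loop is around the keeper, the lid is shut, and the arm is clear with no contact.

```bash
python3 -c "
from rig import robot
print(robot.hand_in())"
```

```text
the job is handed in; nothing more can be done
None
```

The oven lid is latched shut and the job is handed in, at about 6.3 s of the 53 s allowed; the hand-in reports no verdict.

I closed the gripper and used it as a finger. It tipped the upright wire loop over so that it fell onto the lid outside the keeper. I then pushed the red lever over and pressed it flat; the final press peaked at about 24 N.

**Last checks, after the arm was clear and near zero force:**
- **Lever:** the red grip's position in the scene picture matches an angle of about 0 rad, within roughly 1 pixel.
- **Loop and lid:** the bar sits hooked against the outer side of the keeper and the gap to the lid is closed. I judged these by eye from the pictures and did not measure the lid angle or the bar's offset.
- **Loose parts:** the hammer and the vee block beside the oven look unmoved. I did not check the other loose parts again, but the arm's path stayed away from them and showed no unexpected contact forces.

No check failed or disagreed with another.

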